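# Release the charging box's flap with the latch rod

### The job

Open the blue charging box at the hut's aid table: take the red-handled rod from its white stand, push it down through the yellow-framed slot and feel for the hidden latch tab and press it, firmly enough to make the orange flap spring open but gently enough never to put more than 20 N on the box. Then draw the rod out and hang it back upright in its stand, leaving the flap open and everything else on the table where it was.

Things in the scene. Friction and masses are not known exactly. Their poses are not given: they have to be found in the camera images.
- case: Charging box for headlamp packs, fixed to the table: blue plastic, 120 (x) x 170 (y) x 110 mm high, with one slot framed in yellow in its level top and an orange flap closing its +x side. Origin: centre of the underside; z up, x towards the flap.
- slot (a point): Centre of the slot's mouth, in the top face of the charging box, 110 mm over the table. The slot is 13 mm wide along this frame's x and 60 mm long along its y, straight sided, through a top 8 mm thick; below it is free room, 70 mm deep from the mouth, but for the latch tab. z points up, out of the slot.
- tab_about (a point): Point of the box 44 mm straight below the slot's mouth. The hidden flat tab (20 mm along the slot, wider than the slot across it) has its top's centre up to 11 mm above or below and up to 20 mm along the slot (y) from here; it must be felt for. It sinks on a spring, 3 N to start, 2.5 N more per mm. 4 mm down (13 N) the flap springs open and stays open. Over 20 N (7 mm down) it is damaged.
- flap (a joint): Opening angle of the orange flap (rad), hinged along its lower edge: 0 latched shut; 1.2 fully open, tipped outwards by its own spring. While latched it cannot be pulled open. It is 158 mm wide, 88 mm tall.
- rod: Loose release rod, about 0.09 kg, 150 mm long, standing upright in its stand. Origin at its tip (lower end), z along the rod to its handle. From the tip: round steel shaft 10 mm in diameter with a hemispherical end, 0 to 75 mm; dark round collar 26 mm in diameter, 75 to 81 mm; red square handle 16 x 16 mm (faces across the rod's x and y), 81 to 150 mm.
- rod_tip (a point): The rod's tip, the lowest point of its round end.
- rod_grip (a point): Centre of the handle's grip, 105 mm above the tip on the rod's axis.
- stand: White plastic stand for the rod, fixed to the table: block 64 x 64 x 80 mm high with one square hole 16 x 16 mm right through its middle. The rod hangs upright in it, its collar lying on the block's top, its tip 5 mm over the table. Origin: centre of the underside, z up.
- stand_hole (a point): Centre of the mouth of the stand's hole, in its top face 80 mm over the table, z up.
- grey_bottle: Bystander: grey wide-necked bottle, 80 mm in diameter, 140 mm high. Origin: centre of the underside.
- blue_flask: Bystander: dark blue drinking bottle, 66 mm in diameter, 150 mm high. Origin: centre of the underside.
- headlamp: Bystander: black headlamp body with a red lamp, 62 mm wide, 36 mm high. Origin: centre of the underside.
- mug: Bystander: white mug, 80 mm in diameter, 85 mm high. Origin: centre of the underside.
- spare_pack: Bystander: black battery pack 80 x 38 x 30 mm high. Origin: centre of the underside.
- jar: Bystander: amber jar with a red cap, 72 mm in diameter, 90 mm high. Origin: centre of the underside.
- bowl: Bystander: blue bowl, 120 mm in diameter, 50 mm high. Origin: centre of the underside.
Not all that is in view belongs to the job. Leave any pink look-alike of the stand alone.

How it is judged:
By the outcome, as a careful person would: the job done as asked, in the order asked, and still so for the second after the job is handed in, with the robot touching nothing.
It also fails if it takes over 72 s, if anything falls off the work surface, if the arm or the gripper's body presses on something with over 40 N, if the wrist force passes 120 N, or if a joint passes its speed limit or range.

### The arm

A 7-joint arm with a two-finger parallel gripper is mounted at the origin on the work surface. World frame = base frame: x ahead of the robot, y to its left, z up, the work surface at z = 0. Lengths are in m, angles in rad, forces in N, time in s.
With the tool pointing down it reaches from about 0.425 to 0.925 m from the base axis. Payload 6.8 kg.
Tool frame: the origin (TCP) lies at the very end of the fingers, on their centre line; the grasp point (between the pads) lies 19 mm behind it; z points along the fingers, y is the line along which they close (so a half turn about z gives the same grasp; the last joint's range is limited). The gripper opens to 85 mm and grips with 20 to 120 N. Pads are 22 mm wide; open, the fingers measure 114 mm over their backs; the gripper's body (76 mm by 85 mm) begins 54 mm behind the grasp point. The pads swing forward as they close: fully open they stand 13 mm farther back than shut.
Start: joints at [-1.26, 0.477, 0.022, 1.555, -0.011, 1.109, -0.083], TCP at [0.274, 0.617, 0.231] pointing down, gripper open.
Joint ranges: [-2.96, 2.96], [-0.34, 2.1], [-1.41, 1.46], [0.24, 2.44], [-1.37, 4.51], [0.17, 1.92], [-2.96, 2.96]. Speed limits (rad/s): [2.39, 2.39, 3.14, 3.14, 3.14, 3.14, 3.14].

### API

Orientations are given as a unit quaternion [w, x, y, z].
In Python, from station import get_obs, read_camera, hand_in gives the robot as it stands.
- The arm moves only by the tool arm_command, never from a script. Its argument "commands" is one flat list of numbers, 7 for each row, row after row: the shift along the tool's x, y, z in m, then the turn, a rotation vector about the tool's x, y, z in degrees, then the opening, from 0 (shut) to 1 (fully open). In form: [tx, ty, tz, rx, ry, rz, fingers, tx, ty, tz, rx, ry, rz, fingers, ...]. A call has 1 to 8 rows; each row is the pose to reach, as a shift and turn from the pose commanded when the call began, along the tool's axes at that moment; what a row does not reach only later rows make up. A row lasts 1/10 s, in which the tool goes at most 50 mm and 8.59 degrees, less where a joint would pass 70% of its speed; a pose out of reach is approached as far as the arm can. A call with a gripper value outside its range is refused whole. The fingers move at their own pace and stop on an object; "force" is the grip in N (left out, the last holds). Time passes only in rows, so rows that repeat a pose let the fingers close. It gives the time, the measured TCP pose, the force, the opening and the grip force at its end, in the units of the state.
- get_obs(): the state, without advancing time (a new reading comes with each control period).
- read_camera(name): name is "scene" or "top" or "wrist"; returns a dict with "img" (384x512x3 uint8, red, green, blue), "camera_matrix" (3x3 intrinsics, pixels), "pose" (4x4, takes a point from camera to world coordinates). Camera axes: x right, y down, z forward; pixel columns grow to the right and rows downward; lengths in m; the calibration is good to about 2 mm. A picture is of the moment at which its call begins. There is no depth.
- hand_in(): hands the job in; it is judged then, once.
The state is a dict: "t": time; "q": joint angles; "joint_vel": joint speeds; "joint_torque": joint torques, N m; "eef_pos": TCP position; "tool_rot": TCP orientation; "contact_force": force on the tool from outside, world axes, zero at the start; "torque": the same for the moment, N m; "gripper_width": opening from 0.0 (shut) to 1.0 (fully open); "grasp_force": force on a finger pad.
Only numpy, scipy, OpenCV 4.12 (cv2) and the standard library are available. Lean on these libraries where they do the work, as an engineer would, in place of code of your own. Each camera call takes 0.05 s, during which the arm holds its last target. There are 200 camera calls.

## Working session

There is one attempt and no reset: what is moved stays moved. The work goes in short steps, Python scripts to look and compute and a tool call to move; the robot and the scene stay as the last step left them, time stands still between calls to the robot, and variables do not carry over. Pictures are saved under pics/ and viewed, at most 10 in all, crops included, and the job is handed in when it is done.

Besides the shell and the picture viewer there is one more tool, called after "Emit:" as name(argument=value, ...) on one line, values as JSON. arm_command: Moves the arm, as the interface text tells. Its arguments: {"type":"object","properties":{"commands":{"type":"array","items":{"type":"number"}},"force":{"type":"number"}},"required":["commands"]}

```bash
mkdir -p pics; cat > h.py <<'E'
import numpy as np,cv2
from station import get_obs,read_camera,hand_in
def cam(n,save=None):
    c=read_camera(n)
    if save: cv2.imwrite('pics/'+save,c['img'][:,:,::-1])
    return c
def ray(c,uv):
    K=np.array(c['camera_matrix']);P=np.array(c['pose'])
    d=P[:3,:3]@np.linalg.solve(K,[uv[0],uv[1],1.]);return P[:3,3],d
def plane(c,uv,z):
    o,d=ray(c,uv);return o+d*(z-o[2])/d[2]
def proj(c,p):
    P=np.array(c['pose']);q=np.array(c['camera_matrix'])@(P[:3,:3].T@(np.array(p)-P[:3,3]));return q[:2]/q[2]
E
python3 - <<'E'
from h import *
a=cam('scene')
b=cam('top')
cv2.imwrite('pics/s1.png',a['img'][:,:,::-1]);cv2.imwrite('pics/t1.png',cv2.resize(b['img'][:,:,::-1],(800,600)))
for c in(a,b):print(np.round(c['pose'],3),np.round(c['camera_matrix'],1))
o=get_obs();print(o)
E
```

```text
[[ 0.782  0.485 -0.392  1.082]
 [ 0.623 -0.592  0.511 -0.715]
 [ 0.016 -0.644 -0.765  1.151]
 [ 0.     0.     0.     1.   ]] [[391.8   0.  254.2]
 [  0.  391.8 192.9]
 [  0.    0.    1. ]]
[[ 0.023 -0.989  0.145  0.325]
 [-1.    -0.023  0.003 -0.004]
 [ 0.    -0.145 -0.989  1.451]
 [ 0.     0.     0.     1.   ]] [[444.5   0.  254.6]
 [  0.  444.5 192. ]
 [  0.    0.    1. ]]
{'t': 0.1, 'q': array([-1.26011938,  0.47772878,  0.02233565,  1.55634313, -0.01148508,
        1.10928218, -0.08316548]), 'joint_vel': array([ 0.00064248, -0.0021047 , -0.00151345, -0.00352085,  0.00076203,
       -0.00028624, -0.00058328]), 'joint_torque': array([ 4.53101413e-03, -5.97766507e+01,  1.61363393e+00, -2.81960750e+01,
        1.28138423e-02,  4.98813213e-03,  1.62173916e-05]), 'eef_pos': array([0.27428028, 0.61618752, 0.23041918]), 'tool_rot': array([-1.06112148e-04,  2.07877583e-01,  9.78154509e-01, -8.09714854e-04]), 'contact_force': array([ 0.01164333, -0.62986687, -0.37231102]), 'torque': array([ 0.03070786,  0.01910698, -0.03336102]), 'grasp_force': 0.0, 'gripper_width': 0.9982404049359158}
```

View pics/s1.png

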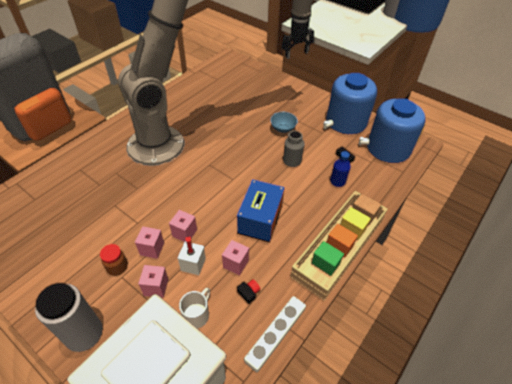

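View pics/t1.png

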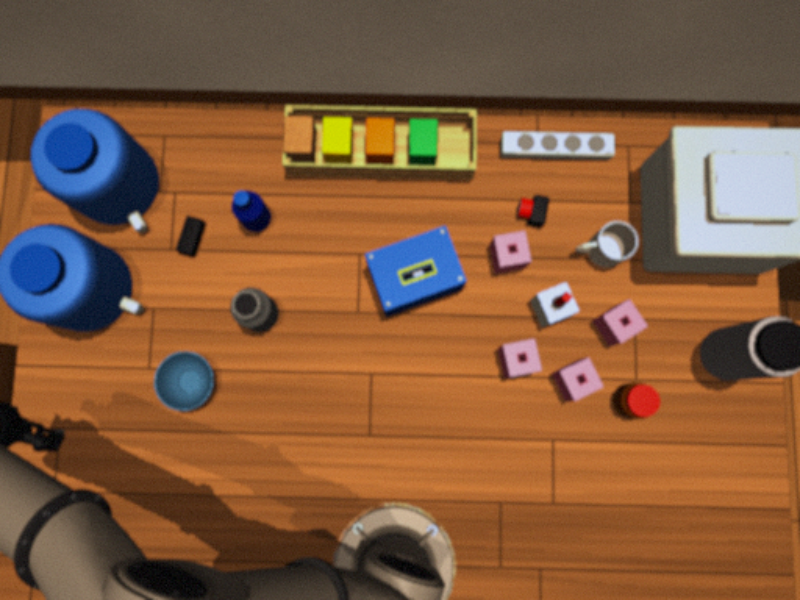

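The white stand holding the red rod is at about (555,303) in the top view and (191,258) in the scene view. It is the only white block. The pink ones at (512,250), (521,358), (580,378) and (622,321) are look-alikes. The box is at (415,270). I'll confirm this with an enlarged crop and measure.

```bash
python3 - <<'E'
from h import *
a=cam('scene');b=cam('top')
np.save('pics/a.npy',a,allow_pickle=True);np.save('pics/b.npy',b,allow_pickle=True)
A=cv2.resize(a['img'][170:290,150:300],(450,360),interpolation=cv2.INTER_CUBIC)
B=cv2.resize(b['img'][135:225,225:395],(680,360),interpolation=cv2.INTER_CUBIC)[:, :]
out=np.zeros((600,680,3),np.uint8);out[:360]=B;out[360:]=0
out[360:600,:300]=cv2.resize(A,(300,240))
cv2.imwrite('pics/c1.png',out[:,:,::-1])
hsv=cv2.cvtColor(b['img'],cv2.COLOR_RGB2HSV)
def comps(m,mn=4):
    n,l,s,ce=cv2.connectedComponentsWithStats(m.astype(np.uint8));return [(s[i],ce[i],l==i) for i in range(1,n) if s[i][4]>=mn]
H,S,V=[hsv[...,i].astype(int) for i in range(3)]
win=np.zeros(H.shape,bool);win[130:215,225:400]=1
ye=(H>20)&(H<38)&(S>100)&(V>90)&win
bl=(H>100)&(H<130)&(S>100)&(V>60)&win
wh=(S<60)&(V>130)&win
rd=((H<6)|(H>172))&(S>150)&(V>80)&win
for nm,m,z in(('yel',ye,.11),('blue',bl,.11),('white',wh,.08),('red',rd,.155)):
  for s,ce,l in comps(m,8):
    pts=np.argwhere(l)[:,::-1].astype(np.float32)
    r=cv2.minAreaRect(pts);bx=cv2.boxPoints(r)
    print(nm,s,np.round(ce,1),'pos',np.round(plane(b,ce,z)[:2],4),'rectc',np.round(plane(b,r[0],z)[:2],4))
    print('   corners',np.round([plane(b,p,z)[:2] for p in bx],3).tolist())
E
```

```text
yel [255 167  22  11  40] [264.4 170.9] pos [ 0.5874 -0.0279] rectc [ 0.5878 -0.0309]
   corners [[0.578, 0.003], [0.608, -0.06], [0.598, -0.064], [0.568, -0.002]]
yel [266 170  13   9  24] [273.2 175. ] pos [ 0.5752 -0.0553] rectc [ 0.5734 -0.0534]
   corners [[0.565, -0.033], [0.591, -0.066], [0.582, -0.074], [0.556, -0.04]]
yel [258 179   7   3  10] [260.6 179.9] pos [ 0.559  -0.0168] rectc [ 0.5591 -0.0179]
   corners [[0.558, -0.008], [0.564, -0.027], [0.56, -0.028], [0.555, -0.009]]
blue [ 234  145   64   55 1877] [265.1 171.8] pos [ 0.5846 -0.0301] rectc [ 0.5837 -0.031 ]
   corners [[0.611, 0.071], [0.673, -0.09], [0.557, -0.132], [0.496, 0.027]]
white [373 141  27  26 269] [388.6 155.9] pos [ 0.6505 -0.419 ] rectc [ 0.658 -0.411]
   corners [[0.698, -0.371], [0.7, -0.453], [0.619, -0.451], [0.617, -0.369]]
white [318 151  20  18 118] [325.7 161.1] pos [ 0.6291 -0.2208] rectc [ 0.6364 -0.2268]
   corners [[0.66, -0.195], [0.67, -0.25], [0.613, -0.259], [0.603, -0.203]]
white [264 173   8   5  28] [267.2 174.9] pos [ 0.5808 -0.0375] rectc [ 0.5812 -0.0371]
   corners [[0.582, -0.025], [0.592, -0.044], [0.581, -0.049], [0.571, -0.031]]
white [344 181  27  26 372] [356.3 193.8] pos [ 0.5273 -0.3159] rectc [ 0.528  -0.3178]
   corners [[0.545, -0.274], [0.574, -0.335], [0.511, -0.362], [0.483, -0.301]]
red [331 130  11  10  85] [336.1 134.2] pos [ 0.6958 -0.2402] rectc [ 0.6963 -0.2398]
   corners [[0.684, -0.223], [0.715, -0.231], [0.709, -0.256], [0.678, -0.249]]
red [359 188   6   5  22] [361.5 190. ] pos [ 0.5279 -0.3144] rectc [ 0.5279 -0.3144]
   corners [[0.526, -0.306], [0.537, -0.316], [0.53, -0.323], [0.519, -0.313]]
```

View pics/c1.png

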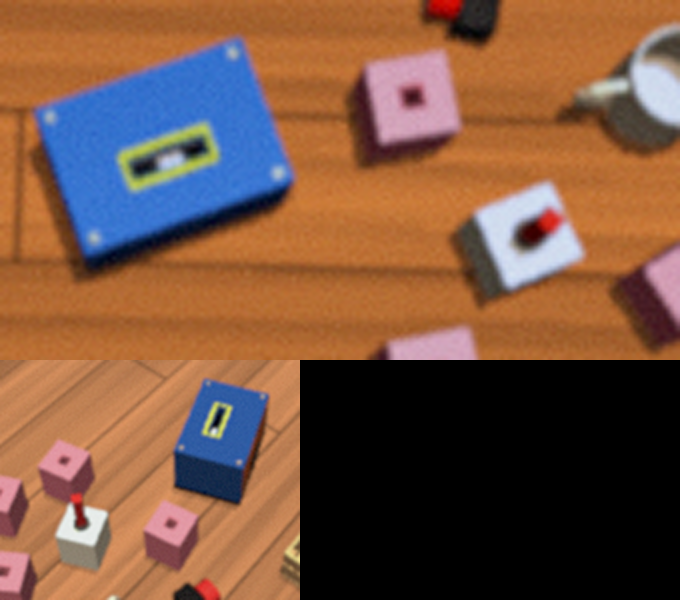

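The crop confirms the only white block is the stand with the red rod. The flap is the orange edge on the box's +x world side, and something pale, probably the tab, shows inside the slot. Next I go above the stand.

Emit:
arm_command(commands=[-0.607,-0.748,-0.1,0,0,40,1,-0.607,-0.748,-0.1,0,0,40,1,-0.607,-0.748,-0.1,0,0,40,1,-0.607,-0.748,-0.1,0,0,40,1,-0.607,-0.748,-0.1,0,0,40,1,-0.607,-0.748,-0.1,0,0,40,1,-0.607,-0.748,-0.1,0,0,40,1,-0.607,-0.748,-0.1,0,0,40,1])

```text
t: 1.0
eef_pos: [0.378, 0.2304, 0.2729]
tool_rot: [-0.0, 0.53, 0.848, 0.0]
contact_force: [1.7, 0.5, -0.0]
gripper_width: 1.002
grasp_force: 0.0
```

Emit:
arm_command(commands=[-0.55,-0.105,-0.02,0,0,0,1,-0.55,-0.105,-0.02,0,0,0,1,-0.55,-0.105,-0.02,0,0,0,1,-0.55,-0.105,-0.02,0,0,0,1,-0.55,-0.105,-0.02,0,0,0,1,-0.55,-0.105,-0.02,0,0,0,1,-0.55,-0.105,-0.02,0,0,0,1,-0.55,-0.105,-0.02,0,0,0,1])

```text
t: 1.8
eef_pos: [0.4828, -0.1551, 0.2872]
tool_rot: [0.0, 0.53, 0.848, 0.001]
contact_force: [1.0, -0.1, -0.4]
gripper_width: 1.003
grasp_force: 0.0
```

```bash
cat >> h.py <<'E'
from scipy.spatial.transform import Rotation as Ro
def pose():
    o=get_obs();w=o['tool_rot'];return o['eef_pos'],Ro.from_quat([w[1],w[2],w[3],w[0]]).as_matrix()
def go(p,yaw=None):
    e,R=pose();print('at',np.round(e,4),'yawy',np.round(np.degrees(np.arctan2(R[1,1],R[0,1])),2),'shift',np.round(R.T@(np.array(p)-e),4),'tilt',np.round(R[:,2],4))
E
python3 - <<'E'
from h import *
c=cam('wrist','w1.png');cv2.imwrite('pics/w1.png',cv2.resize(c['img'][:,:,::-1],(768,576)))
print(np.round(c['pose'],4),c['camera_matrix'][0][0]);go([.528,-.317,.3]);print(get_obs()['t'])
E
```

```text
[[ 0.8989  0.4154  0.139   0.4479]
 [ 0.4381 -0.8533 -0.2827 -0.0828]
 [ 0.0012  0.315  -0.9491  0.4303]
 [ 0.      0.      0.      1.    ]] 278.47331767101025
at [ 0.4837 -0.1638  0.2882] yawy 25.58 shift [-0.1574 -0.0262 -0.0108] tilt [ 0.0039 -0.0054 -1.    ]
1.85
```

View pics/w1.png

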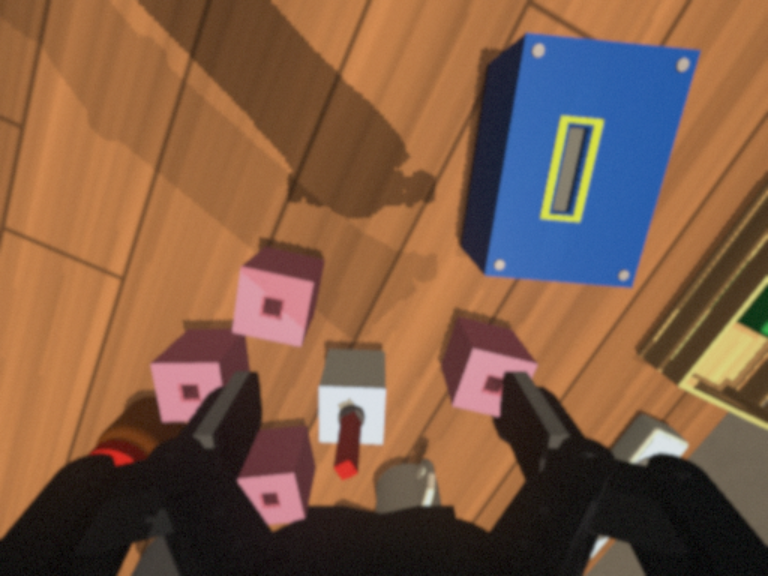

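The wrist view shows the stand top at about (352,415) with the red rod end at (346,468), and the box slot at (572,170). I'll measure all three.

```bash
cat > m.py <<'E'
from h import *
def meas(c,x0=0,x1=512,y0=0,y1=384,names=('yel','white','red','bolt')):
    hsv=cv2.cvtColor(c['img'],cv2.COLOR_RGB2HSV);H,S,V=[hsv[...,i].astype(int) for i in range(3)]
    win=np.zeros(H.shape,bool);win[y0:y1,x0:x1]=1
    M={'yel':((H>22)&(H<38)&(S>110)&(V>120),.11),'white':((S<40)&(V>150),.08),'red':(((H<6)|(H>172))&(S>150)&(V>120),.155)}
    for nm in names:
        if nm not in M:continue
        m,z=M[nm]
        n,l,s,ce=cv2.connectedComponentsWithStats((m&win).astype(np.uint8))
        for i in range(1,n):
            if s[i][4]<25:continue
            cs,_=cv2.findContours((l==i).astype(np.uint8),cv2.RETR_EXTERNAL,cv2.CHAIN_APPROX_NONE)
            # rectify onto plane (mm), then min rect
            P=np.array([plane(c,p[0],z)[:2] for p in cs[0]],np.float32)*1000
            r=cv2.minAreaRect(P);print(nm,s[i].tolist(),'c',np.round(r[0],1),'size',np.round(r[1],1),'ang',round(r[2],1))
E
python3 - <<'E'
from m import *
c=cam('wrist');e,R=pose();print(np.round(e,4))
print(proj(c,[.528,-.317,.08]),proj(c,[.528,-.317,.155]))
meas(c,180,480,20,330)
E
```

```text
[ 0.4828 -0.1605  0.2877]
[235.40428122 271.09177491] [231.64942553 307.17583859]
yel [364, 67, 42, 71, 803] c [579.6 -32.6] size [30.3 72.2] ang 21.2
yel [456, 225, 24, 29, 155] c [ 773.2 -123.5] size [40.7 15.7] ang 88.4
white [358, 20, 8, 7, 44] c [522.1  32.9] size [7.9 5.8] ang 25.5
white [456, 26, 8, 9, 40] c [624.3  73.7] size [7.7 6.6] ang 73.4
white [333, 165, 6, 6, 32] c [ 580.4 -119.7] size [6.4 7. ] ang 30.8
white [417, 171, 6, 7, 30] c [683.5 -79.9] size [7.  7.1] ang 55.3
white [215, 251, 45, 39, 1263] c [ 529.4 -314.9] size [64.  64.6] ang 23.5
white [419, 279, 43, 30, 548] c [ 829.5 -225.1] size [57.8 41.7] ang 89.9
white [286, 320, 7, 10, 47] c [ 645.5 -370.3] size [ 7.4 18.8] ang 16.4
red [227, 299, 15, 13, 137] c [ 529.5 -313. ] size [16.5 16.1] ang 52.7
```

Emit:
arm_command(commands=[-0.159,-0.025,0.07,0,0,0,1,-0.159,-0.025,0.07,0,0,0,1,-0.159,-0.025,0.07,0,0,0,1,-0.159,-0.025,0.07,0,0,0,1,-0.159,-0.025,0.07,0,0,0,1,-0.159,-0.025,0.07,0,0,0,1,-0.159,-0.025,0.07,0,0,0,1])

```text
t: 2.6
eef_pos: [0.5302, -0.3058, 0.2172]
tool_rot: [-0.0, 0.529, 0.848, 0.001]
contact_force: [-0.0, 0.2, 0.2]
gripper_width: 0.998
grasp_force: 0.0
```

```bash
python3 - <<'E'
from m import *
c=cam('wrist');cv2.imwrite('pics/w2.png',cv2.resize(c['img'][150:350,130:370,::-1],(720,600),interpolation=cv2.INTER_CUBIC))
go([.5295,-.314,.215])
print(proj(c,[.5295,-.314,.155]),proj(c,[.5295,-.314,.08]))
meas(c,150,350,150,384)
E
```

```text
at [ 0.5304 -0.3056  0.2173] yawy 26.11 shift [-0.0072 -0.0045  0.0023] tilt [ 9.e-04  9.e-04 -1.e+00]
[247.61800812 216.85811467] [249.0101651  188.92696038]
white [258, 172, 23, 48, 879] c [ 551.8 -312.1] size [23.  52.7] ang 26.0
white [219, 179, 19, 39, 621] c [ 514.1 -333.6] size [19.2 42.7] ang 23.8
white [310, 268, 10, 21, 114] c [ 647.  -379.3] size [ 7.4 28.8] ang 14.1
white [268, 293, 65, 52, 472] c [ 660.8 -436.9] size [80.6 74.4] ang 7.5
red [240, 220, 19, 9, 89] c [ 533.6 -318.9] size [14.5  6.1] ang 36.3
```

View pics/w2.png

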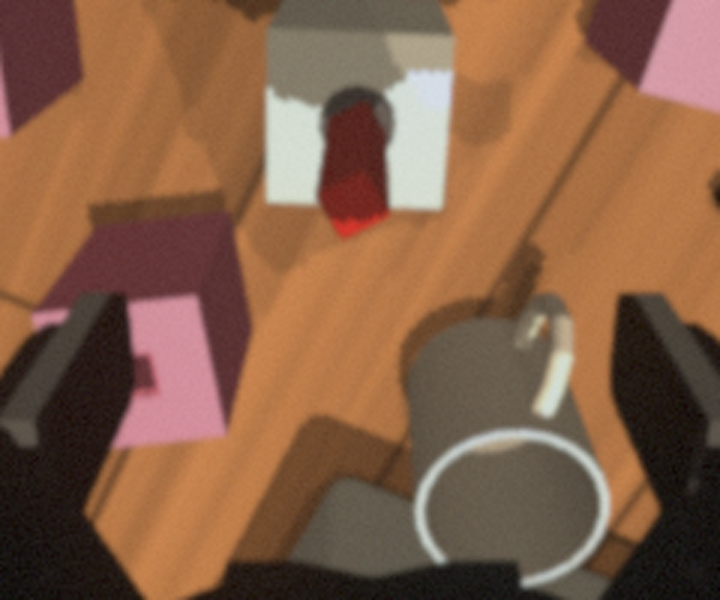

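The handle's top is rotated relative to the stand. Its corners in the crop are (319,195), (362,172), (388,215) and (345,237). The stand-top corners are (268,30), (453,37), (443,210) and (266,202).

```bash
python3 - <<'E'
from m import *
c=cam('wrist')
for nm,z,q in(('handle',.155,[(319,195),(362,172),(388,215),(345,237)]),('stand',.08,[(268,30),(453,37),(443,210),(266,202)])):
    P=np.array([plane(c,(130+x/3,150+y/3),z)[:2] for x,y in q])*1000
    d=np.diff(np.r_[P,P[:1]],axis=0)
    print(nm,P.mean(0).round(1),np.hypot(*d.T).round(1),np.degrees(np.arctan2(d[:,1],d[:,0])).round(1)%90)
e,R=pose();print(proj(c,e),e)
E
```

```text
handle [ 530.4 -315. ] [13.2 14.2 13.3 14. ] [55.8 55.4 55.3 55. ]
stand [ 530.8 -315.8] [63.  64.1 64.6 63.4] [23.8 24.6 23.2 23.2]
[252.85899989 247.90175376] [ 0.53042071 -0.30566742  0.21746649]
```

Emit:
arm_command(commands=[-0.0088,-0.0043,0.02,0,0,-29.3,1,-0.0088,-0.0043,0.02,0,0,-29.3,1,-0.0088,-0.0043,0.02,0,0,-29.3,1,-0.0088,-0.0043,0.02,0,0,-29.3,1,-0.0088,-0.0043,0.02,0,0,-29.3,1], force=80)

```text
t: 3.2
eef_pos: [0.5303, -0.316, 0.1976]
tool_rot: [0.001, 0.297, 0.955, 0.0]
contact_force: [-0.4, 0.3, 0.1]
gripper_width: 1.002
grasp_force: 0.0
```

```bash
python3 - <<'E'
from m import *
c=cam('wrist');cv2.imwrite('pics/w3.png',cv2.resize(c['img'][130:330,130:370,::-1],(720,600),interpolation=cv2.INTER_CUBIC))
go([.5305,-.3154,.093])
print(proj(c,[.5305,-.3154,.155]),proj(c,[.5305,-.3154,.08]))
E
```

```text
at [ 0.5303 -0.3161  0.1975] yawy 55.28 shift [0.0003 0.0006 0.1045] tilt [ 1.2e-03  4.0e-04 -1.0e+00]
[254.40069203 217.91530912] [254.04579698 187.44242567]
```

View pics/w3.png

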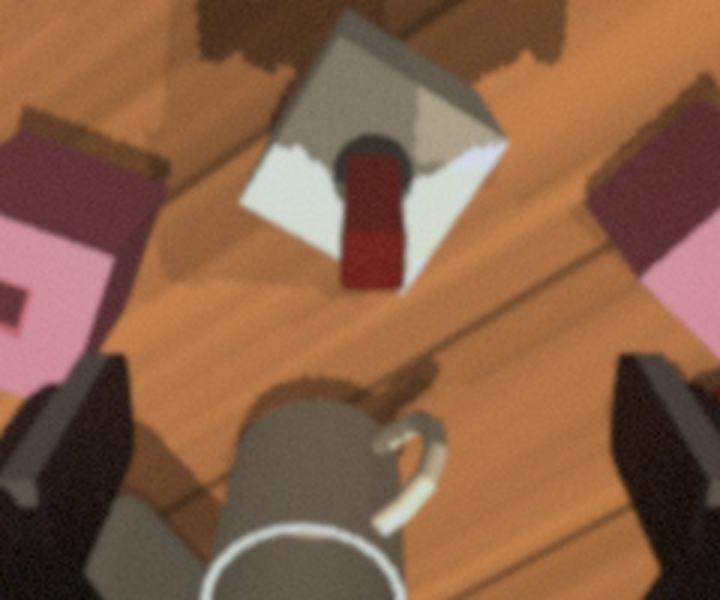

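The handle is aligned square to the pads, with its top centre at pixel (254,217) against a predicted (254,218). I can descend and grip.

Emit:
arm_command(commands=[0.0003,0.0006,0.045,0,0,0,1,0.0003,0.0006,0.08,0,0,0,1,0.0003,0.0006,0.1045,0,0,0,1,0.0003,0.0006,0.1045,0,0,0,1,0.0003,0.0006,0.1045,0,0,0,0,0.0003,0.0006,0.1045,0,0,0,0,0.0003,0.0006,0.1045,0,0,0,0,0.0003,0.0006,0.1045,0,0,0,0], force=80)

```text
t: 4.05
eef_pos: [0.5307, -0.3166, 0.0936]
tool_rot: [0.001, 0.298, 0.954, -0.0]
contact_force: [0.3, -1.2, -0.2]
gripper_width: 0.326
grasp_force: 0.0
```

Emit:
arm_command(commands=[0,0,0,0,0,0,0,0,0,0,0,0,0,0,0,0,0,0,0,0,0,0,0,0,0,0,0,0])

```text
t: 4.45
eef_pos: [0.5305, -0.3165, 0.0933]
tool_rot: [0.001, 0.298, 0.955, 0.0]
contact_force: [-0.8, 1.5, 5.8]
gripper_width: 0.178
grasp_force: 77.8
```

```bash
python3 - <<'E'
from h import *
go([.5305,-.3154,.24]);o=get_obs();print(o['contact_force'],o['torque'],o['gripper_width'],o['grasp_force'])
E
```

```text
at [ 0.5305 -0.3165  0.0933] yawy 55.3 shift [ 0.0004  0.001  -0.1467] tilt [ 1.3e-03 -1.0e-04 -1.0e+00]
[-0.75745053  1.47860297  5.75753013] [0.24108033 0.21799592 0.05285807] 0.1775625341455294 77.80409574508667
```

Emit:
arm_command(commands=[0,0,-0.04,0,0,0,0,0,0,-0.08,0,0,0,0,0,0,-0.12,0,0,0,0,0,0,-0.147,0,0,0,0,0,0,-0.147,0,0,34,0,0,0,-0.147,0,0,34,0,0,0,-0.147,0,0,34,0,0,0,-0.147,0,0,34,0])

```text
t: 5.25
eef_pos: [0.5297, -0.3161, 0.2392]
tool_rot: [-0.0, 0.567, 0.824, 0.0]
contact_force: [-1.3, 0.4, -1.0]
gripper_width: 0.178
grasp_force: 78.6
```

```bash
python3 - <<'E'
from m import *
c=cam('wrist');cv2.imwrite('pics/w4.png',cv2.resize(c['img'][:,:,::-1],(640,480)))
meas(c,150,512,0,384,('yel',))
go([.5805,-.034,.24]);o=get_obs();print(o['contact_force'],o['torque'],o['gripper_width'],o['grasp_force'])
E
```

```text
at [ 0.5298 -0.3159  0.2391] yawy 20.58 shift [ 0.2461  0.1466 -0.0009] tilt [-6.e-04  4.e-04 -1.e+00]
[-0.61994249  0.2543829  -0.17603816] [-0.01554989  0.03206992  0.00548801] 0.17500617999864507 78.59166026115417
```

View pics/w4.png

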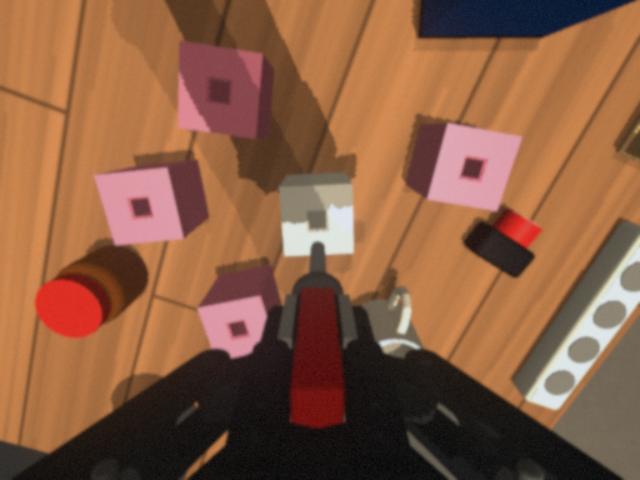

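The rod is held straight, with its tip at (318,245), and the stand hole is clear at (316,219). Moving over the slot.

Emit:
arm_command(commands=[0.246,0.1466,0,0,0,0,0,0.246,0.1466,0,0,0,0,0,0.246,0.1466,0,0,0,0,0,0.246,0.1466,0,0,0,0,0,0.246,0.1466,0,0,0,0,0,0.246,0.1466,0,0,0,0,0,0.246,0.1466,0,0,0,0,0,0.246,0.1466,0,0,0,0,0])

```text
t: 6.1
eef_pos: [0.5771, -0.0328, 0.2391]
tool_rot: [-0.0, 0.562, 0.827, -0.0]
contact_force: [0.1, -0.7, -1.4]
gripper_width: 0.177
grasp_force: 78.6
```

```bash
python3 - <<'E'
from m import *
c=cam('wrist');cv2.imwrite('pics/w5.png',cv2.resize(c['img'][80:280,150:350,::-1],(600,600),interpolation=cv2.INTER_CUBIC))
meas(c,100,450,0,384,('yel','white'))
go([.5805,-.034,.24]);e,R=pose();tip=e+R[:,2]*.088
print('tip px',proj(c,tip),proj(c,[.5805,-.034,.11]))
E
```

```text
yel [261, 173, 10, 47, 249] c [593.6 -40.2] size [ 8.5 50.2] ang 21.1
yel [240, 188, 8, 32, 166] c [575.4 -55.8] size [ 6.4 34.5] ang 22.7
yel [388, 261, 41, 41, 388] c [790.8 -78.7] size [58.8 28.2] ang 87.7
yel [418, 275, 26, 22, 113] c [813.6 -72.9] size [14.7 31. ] ang 1.2
white [317, 105, 8, 9, 58] c [615.3  60.7] size [7.3 8.1] ang 25.6
white [249, 171, 12, 18, 189] c [579.5 -35. ] size [12.5 19.8] ang 21.5
white [306, 248, 7, 7, 39] c [675.1 -95. ] size [7.4 8.4] ang 24.9
white [141, 328, 12, 11, 57] c [ 521.4 -291.9] size [24.4  6.1] ang 69.0
white [163, 355, 11, 9, 54] c [ 565.  -328.4] size [19.7  8.7] ang 70.8
white [350, 371, 6, 6, 28] c [ 819.5 -254.5] size [ 7.2 10.3] ang 27.7
at [ 0.5769 -0.0345  0.2393] yawy 21.38 shift [-0.0009  0.0036 -0.0007] tilt [-4.e-04 -6.e-04 -1.e+00]
tip px [252.07204677 199.59151945] [255.8451579  186.83146504]
```

View pics/w5.png

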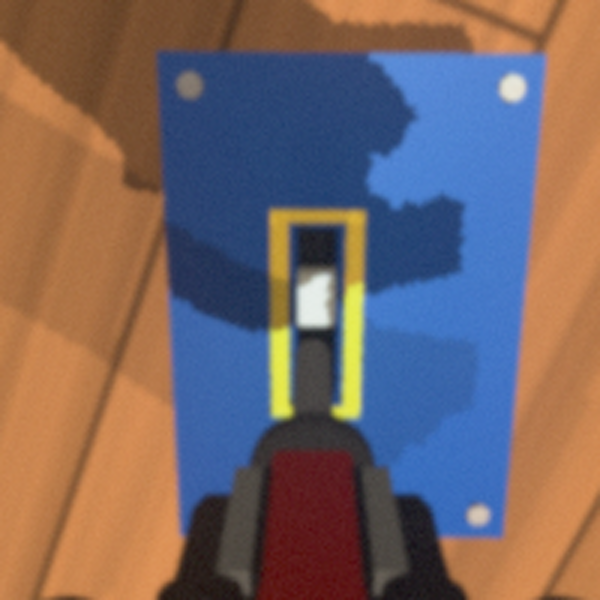

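The slot frame's corners in the crop are about (270,210), (367,210), (361,418) and (272,418). The white tab is visible at x 297–336, y 266–330, and the rod shaft is centred at x≈314, with its tip near y≈338. I'll compute the tip relative to the slot in this view.

```bash
python3 - <<'E'
from m import *
c=cam('wrist');e,R=pose();print('e',e.round(4))
f=lambda x,y,z:plane(c,(150+x/3-.33,80+y/3-.33),z)
fr=np.array([f(*q,.11) for q in [(270,210),(367,210),(361,418),(272,418)]]);s=fr.mean(0)
d=fr[0]-fr[3];print('slot',s.round(4),'size',np.linalg.norm(fr[1]-fr[0]),np.linalg.norm(d),'yaw',np.degrees(np.arctan2(d[1],d[0]))-90)
T=lambda p:np.round((R.T@(np.array(p)-e))*1000,1)
zt=e[2]-.088
print('slot in tool mm',T(s)[:2])
for q in [(290,226),(345,226),(339,405),(291,405)]:print('mouth',T(f(*q,.11))[:2])
for x,y in [(298,360),(332,360),(314,338)]:print('shaft',x,T(f(x,y,zt)))
for z in(.055,.066,.077):print('tab z',z,T(f(297,266,z))[:2],T(f(336,266,z))[:2],T(f(316,330,z))[:2])
E
```

```text
e [ 0.5768 -0.0354  0.2394]
slot [ 0.5796 -0.0348  0.11  ] size 0.0316494055892191 0.07372805259007571 yaw 20.973689697996704
slot in tool mm [-0.4  2.8]
mouth [31.2 -6.3]
mouth [31.2 11.8]
mouth [-32.3  10.5]
mouth [-32.3  -6.4]
shaft 298 [-0.8 -3.1 88. ]
shaft 332 [-0.8  6.8 88. ]
shaft 314 [ 6.   1.5 88. ]
tab z 0.055 [ 4.9 -5.1] [ 4.9 10.6] [-22.    2.6]
tab z 0.066 [ 7.5 -4.9] [ 7.5 10.2] [-18.5   2.6]
tab z 0.077 [10.  -4.7] [10.1  9.9] [-15.    2.5]
```

Emit:
arm_command(commands=[-0.0035,0.0009,0.037,0,0,0,0,-0.0035,0.0009,0.037,0,0,0,0,-0.0035,0.0009,0.037,0,0,0,0,-0.0035,0.0009,0.037,0,0,0,0])

```text
t: 6.6
eef_pos: [0.5798, -0.0378, 0.2036]
tool_rot: [0.001, 0.565, 0.825, 0.0]
contact_force: [0.9, -0.1, -0.9]
gripper_width: 0.175
grasp_force: 78.5
```

```bash
python3 - <<'E'
from m import *
c=cam('wrist');cv2.imwrite('pics/w6.png',cv2.resize(c['img'][130:250,195:315,::-1],(600,600),interpolation=cv2.INTER_CUBIC))
e,R=pose();tip=e+R[:,2]*.088
print(e.round(4),np.degrees(np.arctan2(R[1,1],R[0,1])),'tip px',proj(c,tip),get_obs()['contact_force'].round(1))
E
```

```text
[ 0.58   -0.0375  0.2037] 21.253420596187315 tip px [253.35031587 197.67875537] [ 0.8 -1.1 -0.7]
```

View pics/w6.png

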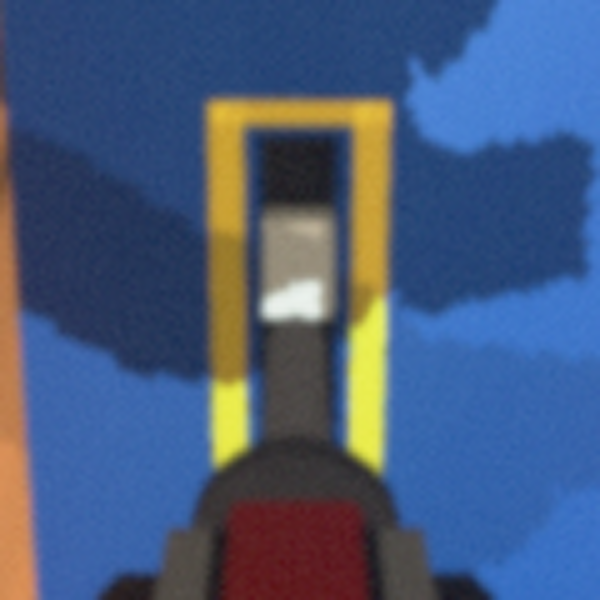

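The shaft (x≈297.5) is centred between the slot edges (249 to 347), and the tab is just ahead of and below the tip. I'll go in to just above the highest possible tab position.

Emit:
arm_command(commands=[0,0,0.012,0,0,0,0,0,0,0.024,0,0,0,0,0,0,0.034,0,0,0,0,0,0,0.034,0,0,0,0,0,0,0.034,0,0,0,0])

```text
t: 7.15
eef_pos: [0.579, -0.0368, 0.1679]
tool_rot: [-0.0, 0.564, 0.826, -0.0]
contact_force: [0.4, 0.1, -1.6]
gripper_width: 0.179
grasp_force: 78.7
```

Emit:
arm_command(commands=[0,0,0.001,0,0,0,0,0,0,0.002,0,0,0,0,0,0,0.002,0,0,0,0])

```text
t: 7.45
eef_pos: [0.5793, -0.0367, 0.1665]
tool_rot: [0.0, 0.564, 0.826, 0.0]
contact_force: [-0.5, 0.2, -0.3]
gripper_width: 0.176
grasp_force: 78.7
```

Emit:
arm_command(commands=[0,0,0.001,0,0,0,0,0,0,0.002,0,0,0,0,0,0,0.002,0,0,0,0])

```text
t: 7.75
eef_pos: [0.5795, -0.0368, 0.1646]
tool_rot: [0.0, 0.564, 0.826, 0.0]
contact_force: [0.0, 0.3, 1.0]
gripper_width: 0.173
grasp_force: 79.2
```

Emit:
arm_command(commands=[0,0,0.001,0,0,0,0,0,0,0.002,0,0,0,0,0,0,0.002,0,0,0,0])

```text
t: 8.05
eef_pos: [0.5797, -0.0368, 0.1628]
tool_rot: [0.0, 0.564, 0.826, 0.0]
contact_force: [-1.7, 0.5, 4.2]
gripper_width: 0.174
grasp_force: 79.7
```

Emit:
arm_command(commands=[0,0,0.001,0,0,0,0,0,0,0.002,0,0,0,0,0,0,0.002,0,0,0,0])

```text
t: 8.35
eef_pos: [0.5798, -0.0369, 0.1613]
tool_rot: [0.0, 0.564, 0.826, 0.0]
contact_force: [-2.1, 0.3, 9.5]
gripper_width: 0.178
grasp_force: 80.2
```

Emit:
arm_command(commands=[0,0,0.0007,0,0,0,0,0,0,0.0014,0,0,0,0,0,0,0.0014,0,0,0,0])

```text
t: 8.65
eef_pos: [0.5799, -0.037, 0.1602]
tool_rot: [0.0, 0.564, 0.826, 0.001]
contact_force: [-3.6, -0.6, 11.8]
gripper_width: 0.175
grasp_force: 80.4
```

```bash
cat > flap.py <<'E'
from m import *
for i in range(2):
    print(get_obs()['contact_force'].round(1),pose()[0].round(4))
    c=cam('scene');hsv=cv2.cvtColor(c['img'],cv2.COLOR_RGB2HSV)
p=[int(v) for v in proj(c,[.66,-.005,.05])]
w=hsv[p[1]-25:p[1]+30,p[0]-20:p[0]+45].astype(int)
print(p,'orange',((w[...,0]<14)&(w[...,1]>200)&(w[...,2]>120)).sum())
E
python3 flap.py
```

```text
[-3.6 -0.6 11.8] [ 0.5799 -0.037   0.1602]
[-2.1 -0.6 11.5] [ 0.5799 -0.037   0.1602]
[281, 216] orange 16
```

Emit:
arm_command(commands=[0,0,0.0005,0,0,0,0,0,0,0.001,0,0,0,0,0,0,0.001,0,0,0,0])

```text
t: 9.05
eef_pos: [0.58, -0.0371, 0.1594]
tool_rot: [0.0, 0.564, 0.826, 0.001]
contact_force: [-3.2, -0.0, 13.1]
gripper_width: 0.174
grasp_force: 80.6
```

```bash
python3 flap.py
```

```text
[-3.2 -0.  13.1] [ 0.58   -0.0371  0.1594]
[-4.2  0.5 13.8] [ 0.58   -0.037   0.1594]
[281, 216] orange 0
```

```bash
python3 - <<'E'
from h import *
c=cam('scene');cv2.imwrite('pics/s2.png',cv2.resize(c['img'][160:280,210:330,::-1],(480,480),interpolation=cv2.INTER_CUBIC))
print(get_obs()['contact_force'])
E
```

```text
[-2.64136893  1.50588099 12.74706415]
```

View pics/s2.png

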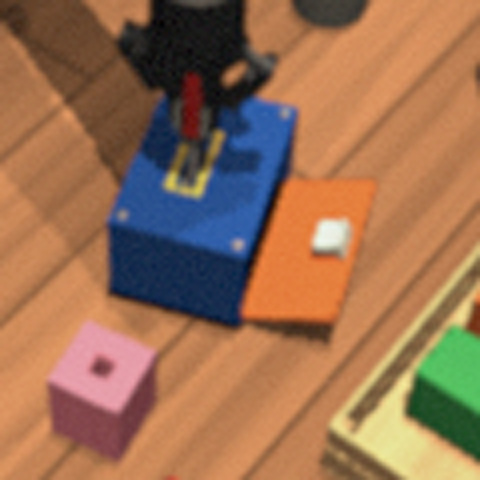

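The flap is open (orange panel folded out at (310,250)), and the force peaked near 14 N. I'll draw the rod out straight up.

Emit:
arm_command(commands=[0,0,-0.02,0,0,0,0,0,0,-0.04,0,0,0,0,0,0,-0.06,0,0,0,0,0,0,-0.0814,0,0,0,0,0,0,-0.0814,0,0,0,0,0,0,-0.0814,0,0,0,0])

```text
t: 9.8
eef_pos: [0.5791, -0.0365, 0.2389]
tool_rot: [-0.0, 0.564, 0.826, 0.0]
contact_force: [0.7, -0.1, -2.2]
gripper_width: 0.179
grasp_force: 78.8
```

Emit:
arm_command(commands=[-0.2425,-0.1475,0,0,0,0,0,-0.2425,-0.1475,0,0,0,0,0,-0.2425,-0.1475,0,0,0,0,0,-0.2425,-0.1475,0,0,0,0,0,-0.2425,-0.1475,0,0,0,0,0,-0.2425,-0.1475,0,0,0,0,0,-0.2425,-0.1475,0,0,0,0,0,-0.2425,-0.1475,0,0,0,0,0])

```text
t: 10.6
eef_pos: [0.5289, -0.3166, 0.2378]
tool_rot: [-0.001, 0.565, 0.825, -0.0]
contact_force: [0.3, -0.3, -0.7]
gripper_width: 0.176
grasp_force: 78.7
```

Emit:
arm_command(commands=[0,0,0,0,0,-34,0,0,0,0,0,0,-34,0,0,0,0,0,0,-34,0,0,0,0,0,0,-34,0,0,0,0,0,0,-34,0,0,0,0,0,0,-34,0])

```text
t: 11.2
eef_pos: [0.5303, -0.3148, 0.2387]
tool_rot: [-0.0, 0.299, 0.954, 0.0]
contact_force: [0.0, 0.4, -0.9]
gripper_width: 0.173
grasp_force: 78.7
```

```bash
python3 - <<'E'
from m import *
c=cam('wrist');go([.5305,-.3165,.24]);print(get_obs()['contact_force'].round(1))
e,R=pose();tip=e+R[:,2]*.088
print('tip px',proj(c,tip),'hole px exp',proj(c,[.5305,-.3157,.08]))
g=cv2.cvtColor(c['img'],cv2.COLOR_RGB2HSV)
V=g[...,2].astype(int);S=g[...,1].astype(int)
for v in range(165,215,3):print(v,V[v,238:272:2].tolist())
E
```

```text
at [ 0.5303 -0.3151  0.2388] yawy 55.2 shift [-0.001  -0.001  -0.0012] tilt [-7.e-04  8.e-04 -1.e+00]
[-0.4  0.6 -0.6]
tip px [253.14441472 197.86384107] hole px exp [252.79467618 177.67420218]
165 [142, 139, 143, 141, 141, 141, 136, 139, 141, 143, 140, 143, 155, 183, 185, 187, 187]
168 [171, 151, 145, 140, 139, 128, 111, 110, 125, 134, 140, 139, 153, 179, 186, 183, 186]
171 [227, 224, 190, 164, 135, 115, 105, 108, 105, 109, 118, 132, 153, 181, 185, 185, 191]
174 [229, 229, 228, 213, 158, 110, 107, 105, 107, 103, 100, 105, 152, 200, 209, 228, 235]
177 [227, 229, 218, 169, 115, 104, 106, 105, 108, 100, 102, 140, 197, 223, 234, 232, 232]
180 [229, 225, 208, 182, 139, 114, 105, 105, 107, 102, 134, 188, 221, 230, 229, 230, 231]
183 [230, 229, 228, 222, 213, 181, 159, 131, 113, 131, 194, 221, 229, 229, 229, 229, 230]
186 [231, 229, 229, 229, 229, 226, 220, 212, 190, 198, 221, 228, 228, 229, 231, 229, 229]
189 [230, 228, 229, 228, 230, 229, 229, 230, 227, 224, 229, 230, 229, 231, 229, 230, 230]
192 [228, 231, 230, 230, 230, 230, 224, 207, 197, 216, 226, 229, 230, 229, 230, 229, 229]
195 [228, 228, 230, 229, 230, 216, 131, 87, 85, 89, 149, 220, 228, 230, 231, 229, 229]
198 [226, 229, 230, 228, 229, 175, 90, 82, 79, 81, 94, 202, 230, 229, 229, 231, 228]
201 [185, 203, 220, 228, 226, 159, 83, 82, 84, 79, 84, 181, 227, 229, 229, 229, 208]
204 [176, 178, 181, 191, 207, 144, 81, 82, 77, 78, 82, 169, 228, 229, 233, 206, 185]
207 [176, 177, 176, 173, 166, 114, 76, 79, 81, 79, 85, 161, 227, 228, 208, 192, 193]
210 [177, 172, 171, 169, 157, 105, 79, 83, 79, 77, 83, 151, 223, 211, 194, 196, 203]
213 [172, 168, 164, 160, 147, 92, 81, 76, 78, 79, 77, 132, 204, 199, 202, 205, 207]
```

The shaft (column 254) lines up with the hole (column 254), so I can lower it.

Emit:
arm_command(commands=[0,0,0.04,0,0,0,0,0,0,0.07,0,0,0,0,0,0,0.085,0,0,0,0,0,0,0.1,0,0,0,0,0,0,0.115,0,0,0,0,0,0,0.115,0,0,0,0])

```text
t: 11.85
eef_pos: [0.5294, -0.3157, 0.1228]
tool_rot: [-0.001, 0.298, 0.954, 0.0]
contact_force: [0.1, -0.9, -1.5]
gripper_width: 0.175
grasp_force: 78.7
```

Emit:
arm_command(commands=[0,0,0.01,0,0,0,0,0,0,0.02,0,0,0,0,0,0,0.029,0,0,0,0,0,0,0.029,0,0,0,0,0,0,0.029,0,0,0,0])

```text
t: 12.35
eef_pos: [0.5299, -0.3163, 0.0952]
tool_rot: [-0.0, 0.298, 0.954, 0.0]
contact_force: [0.3, -0.3, -1.3]
gripper_width: 0.176
grasp_force: 78.7
```

Emit:
arm_command(commands=[0,0,0.0015,0,0,0,0,0,0,0.0015,0,0,0,0,0,0,0.0015,0,0,0,0])

```text
t: 12.65
eef_pos: [0.5301, -0.3164, 0.0941]
tool_rot: [0.0, 0.298, 0.955, -0.0]
contact_force: [-1.2, -0.0, -1.1]
gripper_width: 0.178
grasp_force: 78.7
```

Emit:
arm_command(commands=[0,0,0,0,0,0,0.3,0,0,0,0,0,0,0.6,0,0,0,0,0,0,1,0,0,0,0,0,0,1,0,0,0,0,0,0,1,0,0,0,0,0,0,1,0,0,0,0,0,0,1,0,0,0,0,0,0,1])

```text
t: 13.45
eef_pos: [0.53, -0.3163, 0.0939]
tool_rot: [-0.0, 0.298, 0.955, -0.0]
contact_force: [-0.3, -0.7, 0.2]
gripper_width: 0.998
grasp_force: 0.0
```

Emit:
arm_command(commands=[0,0,-0.03,0,0,0,1,0,0,-0.06,0,0,0,1,0,0,-0.1,0,0,0,1,0,0,-0.14,0,0,0,1,0.09,0,-0.15,0,0,0,1,0.09,0,-0.15,0,0,0,1,0.09,0,-0.15,0,0,0,1,0.09,0,-0.15,0,0,0,1])

```text
t: 14.25
eef_pos: [0.4558, -0.2645, 0.2444]
tool_rot: [0.001, 0.298, 0.955, 0.001]
contact_force: [1.3, -0.3, 0.4]
gripper_width: 0.997
grasp_force: 0.0
```

```bash
python3 - <<'E'
from m import *
c=cam('wrist');meas(c,150,400,150,384,('red','white'))
print(proj(c,[.5305,-.3155,.155]))
A=np.load('pics/a.npy',allow_pickle=True).item()
s=cam('scene')
d=cv2.absdiff(A['img'],s['img']).max(2);d=cv2.medianBlur(d,5)
n,l,st,ce=cv2.connectedComponentsWithStats((d>45).astype(np.uint8))
for i in range(1,n):
    if st[i][4]>15:print(st[i],ce[i].round())
for im in(A['img'],s['img']):
    h=cv2.cvtColor(im,cv2.COLOR_RGB2HSV)[225:265,178:205].astype(int)
    m=((h[...,0]<6)|(h[...,0]>172))&(h[...,1]>150);p=np.argwhere(m);print('red rod scene',len(p),p.mean(0)+[225,178] if len(p) else'',p.min(0),p.max(0))
print(get_obs()['t'])
E
```

```text
red [246, 275, 15, 15, 217] c [ 528.3 -315.2] size [13.9 16.2] ang 55.2
white [219, 213, 70, 62, 1807] c [ 529.6 -315.3] size [64.7 64.6] ang 23.5
white [256, 322, 14, 15, 73] c [ 644.3 -379.6] size [ 6.6 29.3] ang 17.0
white [230, 335, 23, 7, 60] c [ 638.6 -411.5] size [32.1  6.4] ang 40.1
white [390, 376, 10, 6, 44] c [ 833.4 -269.4] size [13.1 10.1] ang 55.1
[254.07604493 283.78475122]
[ 117    0  184  136 7033] [168.  70.]
[179   0   9  11  80] [182.   4.]
[283   6  32  46 784] [300.  29.]
[ 148  135   60  100 2841] [177. 185.]
[270 203  26  43 330] [281. 228.]
[288 215   9   9  63] [292. 219.]
[166 233   8   8  48] [169. 236.]
red rod scene 67 [243.13432836 188.74626866] [11  7] [27 14]
red rod scene 71 [243.38028169 188.63380282] [11  7] [27 14]
14.35
```

The rod is back where it started, upright. The only changes in the scene are the flap and the arm with its shadow.

```bash
python3 -c "
from station import hand_in;print(hand_in())"
```

```text
the job is handed in; nothing more can be done
None
```

The job is handed in: the flap sprang open with at most about 14 N measured at the wrist, the rod is back upright in its white stand, and the before and after pictures show nothing else moved, all in about 14 of the 72 s allowed.

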